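Find the firm point of a tablet press and mark the lever's travel

TASK

A sample tablet sits out of sight in the die of the hand press. Press the lever down gently until its resistance firms up on the tablet, without crushing it, and ease it all the way back up. The drag pointer now shows how far the lever went: to keep that reading for the next tablets, and without touching the pointer, slide the set marker along the dial rim until its index stands level with the pointer's tip, and disturb nothing round the press.

Things in the scene. Friction and masses are not known exactly. Their poses are not given: they have to be found in the camera images.
- press: grey cast hand press for tablets, bolted down: base 170 x 140 mm, 0.20 m tall, lever on its right, graduated dial rim on its left. Origin: centre of its underside; x to the back, y to the left, z up. A rack turns lever travel into punch travel, 28 mm per rad. The die under the punch holds a tablet of unknown thickness, out of sight
- lever (a joint): lever, hinged on the level shaft (press frame x 0, z 165 mm, along press y). 0 rad: at rest, 28 deg above level, reaching to the front; grows as it is pressed down, end stop at 1.0. A spring lifts it back; let go, it flies up
- grip (a point): centre of the lever's cross grip: black rubber bar along press y, 66 mm long, 20 mm thick, 150 mm from the shaft, y -48 mm, 235 mm up at rest. Pressing it down takes 3 to 4 N until the punch lands on the tablet, somewhere between 0.3 and 0.7 rad (the place differs each time); then 1 to 2 N more per mm. Firm is 11 to 19 N at the grip; over about 23 N crushes the tablet
- shaft (a point): point on the shaft's axis in the plane of the dial's index points (press frame x 0, y 61 mm, z 165 mm); its axes are those of the press
- pointer (a joint): drag pointer of the dial: dark steel arm beside the inner edge of the rim. 0 rad: zero travel, 60 deg above level at the front of the dial; the lever pushes it down along the rim and leaves it standing at the lever's greatest travel, reading the same radians. It is read, not touched
- pointer_tip (a point): tip of the drag pointer, bent over the inner half of the rim: 6 mm wide blade, its end 103 mm from the shaft's axis (the rim's face is at 100 mm and 36 mm broad, marks every 0.05 rad)
- marker (a joint): set marker: brass rider on the outer half of the rim, slides along it by about 2 N and stays where it is left (friction). Radians from the same zero as the pointer, growing downward, 0 to 1.0; it passes the pointer without touching it
- marker_index (a point): point of the set marker's index tongue, 103 mm from the shaft's axis; it coincides with the pointer's tip when both read the same
- marker_knob (a point): centre of the set marker's knurled thumb knob: 16 mm thick, 30 mm long, standing out radially from the rim, its centre 132 mm from the shaft's axis and 88 mm left of the press's middle (27 mm left of the index). Can be pinched from above with the fingers closing along press y
- punch: steel punch, 12 mm thick, under the press's ram; goes down into the die as the lever is pressed; origin at its lower end, z up
- dish: white porcelain evaporating dish, 87 mm wide, 30 mm tall, with three tablets in it, in front of the press; origin under its centre
- dropper: small brown dropper bottle, 35 mm wide, 102 mm tall, left of the press; origin under its centre
- spatula: steel spatula, 174 mm long, 8 mm thick, lying in front of the press; origin under its middle
- tin: round salve tin, 67 mm wide, 39 mm tall, right of the press; origin under its centre
- matches: match box, 52 x 35 x 14 mm, lying flat left of the press; origin under its middle

How it is judged (in metres and radians):
On the way, in this order (a step that is already met when the one before it is completed fails the run):
1. the lever is pressed until the punch bears firmly on the tablet (10 N or more at the grip) (contact force between punch and anything else above 35 N), for 0.2 s.
2. the lever is back up at its rest (value of joint lever below 0.05 rad), for 0.2 s.
At the end, for the whole second after the job is handed in: The lever is back up at rest (within 0.05 rad), the drag pointer stands where the firm press left it, and the set marker's index is within 3 mm of the pointer's tip (value of joint lever below 0.05 rad and distance between marker_index and pointer_tip below 0.003 m and value of joint pointer above 0.25 rad); the robot touches nothing.
It fails at once if the tablet is crushed (more than about 23 N at the grip) (contact force between punch and anything else above 120 N).
It fails at once if the lever is let fly: it swings up faster than 3 rad/s (velocity of joint lever below -3 rad/s).
It fails at once if the robot touches the drag pointer (contact force between any of the fingers, the arm and pointer above 0.5 N).
It fails at once if a thing beside the press is shifted by more than 20 mm (distance of any of dish, dropper, spatula, tin, matches from where it was at the start of the episode above 0.02 m).
It also fails if it takes over 58 s, if anything falls off the work surface, if the arm or the gripper's body presses on something with over 40 N, if the wrist force passes 120 N, or if a joint passes its speed limit or range.

ROBOT

A 7-joint arm with a two-finger parallel gripper is mounted at the origin on a cart in front of the work surface, level with it; the furniture and walls round the work are solid. World frame = base frame: x ahead of the robot, y to its left, z up, the work surface at z = 0. Lengths are in m, angles in degrees, forces in N, time in s.
With the tool pointing down it reaches from about 0.35 to 0.9 m from the base axis. Payload 7.2 kg.
Tool frame: the origin (TCP) lies midway between the tips of the shut fingers; the grasp point (between the pads) lies 19 mm behind it; z points along the fingers, y is the line along which they close (so a half turn about z gives the same grasp; the last joint's range is limited). The gripper opens to 85 mm and grips with 20 to 120 N. Pads are 22 mm wide; open, the fingers measure 114 mm over their backs; the gripper's body (76 mm by 85 mm) begins 54 mm behind the grasp point. The pads swing forward as they close: fully open they stand 13 mm farther back than shut.
Start: joints at [-67.219, 23.554, -0.728, 91.456, 0.321, 64.991, -4.71], TCP at [0.281, 0.558, 0.231] pointing down, gripper open.
Joint ranges: [-169.25, 169.25], [-16.82, 113.86], [-84.01, 82.57], [7.8, 145.47], [-59.2, 239.2], [7.22, 106.19], [-163.78, 163.78]. Speed limits (degrees/s): [136.94, 136.94, 172.46, 172.46, 180, 180, 180].

INTERFACE

Orientations are given as a 3x3 rotation matrix whose columns are the frame's x, y, z axes.
In Python, from plant import r gives the robot as it stands.
- The arm moves only by the shell command python3 nudge.py, which reads ROWS from standard input. ROWS is a JSON list that holds a single list of rows (three levels of brackets), with 1 to 10 rows, each of 7 numbers: the finger opening in m, then dx, dy, dz in shares of the most that a row can go, 1 being 62.5 mm, then a rotation vector rx, ry, rz in degrees; each row shifts and turns the commanded pose from where the row before left it, along the tool's axes as they then stand; what a row does not reach is not made up. A row lasts 1/8 s, in which the tool goes at most 0.0625 m and 10.7 degrees, less where a joint would pass 70% of its speed; a pose out of reach is approached as far as the arm can. The fingers move at their own pace and stop on an object; the grip force is fixed at half the most. Time passes only in rows, so rows that do not move let the fingers close. It prints the time, the measured TCP pose, the force, the opening and the grip force at its end. Input that does not fit is refused with a message, and nothing moves.
- r.observe(): the state, without advancing time (a new reading comes with each control period).
- r.read_camera(name): name is "scene" or "top" or "wrist"; returns the picture (400x640x3 uint8, red, green, blue); there is no depth.
- r.camera_info(name): a dict with "mtx" (3x3 intrinsics, pixels), "xyz" and "orientation" of the camera in the world. Camera axes: x right, y up, looking along -z (the intrinsics and any distortion apply to the point x, -y, -z); pixel columns grow to the right and rows downward; lengths in m; the calibration is good to about 2 mm. A picture is of the moment at which its call begins: read the wrist's pose just before it. camera_info takes no time and is no camera call; for the wrist camera it gives the pose at the moment of the call.
- r.close_job(): hands the job in; it is judged then, once.
The state is a dict: "time": time; "q": joint angles; "qvel": joint speeds; "tau": joint torques, N m; "position": TCP position; "tool_rot": TCP orientation; "force": force on the tool from outside, world axes, zero at the start; "moment": the same for the moment, N m; "width": finger opening in m; "gripper_force": force on a finger pad.
Only numpy, scipy, OpenCV 4.12 (cv2) and the standard library are available. Lean on these libraries where they do the work, as an engineer would, in place of code of your own. Each camera call takes 0.05 s, during which the arm holds its last target. There are 200 camera calls.

## Working session

There is one attempt and no reset: what is moved stays moved. The work goes in short steps, Python scripts to look and compute and a shell command to move; the robot and the scene stay as the last step left them, time stands still between calls to the robot, and variables do not carry over. Pictures are saved under pics/ and viewed, at most 10 in all, crops included, and the job is handed in when it is done.

```bash
ls; mkdir -p pics; python3 - <<'E'
from plant import r
import cv2,numpy as np
s=r.observe();print(s['time'],s['position'],s['tool_rot'],s['force'],s['width'])
ims=[]
for n in("scene","top"):
    c=r.camera_info(n);print(n,c)
    im=r.read_camera(n)[:,:,::-1];cv2.imwrite(f'pics/{n}0.png',im)
E
```

```text
nudge.py
pics
plant.py
0.0 [0.28051741 0.55795229 0.23045199] [[-8.93474931e-01  4.49112643e-01 -6.17526603e-04]
 [ 4.49113051e-01  8.93473677e-01 -1.50203629e-03]
 [-1.22839725e-04 -1.61937103e-03 -9.99998681e-01]] [ 0.5092399  -0.50695865  0.10677706] 0.08554500139869542
scene {'mtx': array([[372.1718506 ,   0.        , 312.36643181],
       [  0.        , 372.1718506 , 201.72346502],
       [  0.        ,   0.        ,   1.        ]]), 'xyz': array([-0.31040165, -0.82437137,  0.72512386]), 'orientation': array([[ 0.59118768,  0.39365907, -0.70393868],
       [-0.80636311,  0.27052306, -0.52592377],
       [-0.01660301,  0.87854983,  0.47736205]])}
top {'mtx': array([[387.52576491,   0.        , 319.67999049],
       [  0.        , 387.52576491, 191.71511762],
       [  0.        ,   0.        ,   1.        ]]), 'xyz': array([ 0.39272238, -0.20621404,  1.24013569]), 'orientation': array([[-0.00265208,  0.99315834, -0.11674534],
       [-0.99991458, -0.0011396 ,  0.01302024],
       [ 0.01279812,  0.1167699 ,  0.99307653]])}
```

View pics/scene0.png

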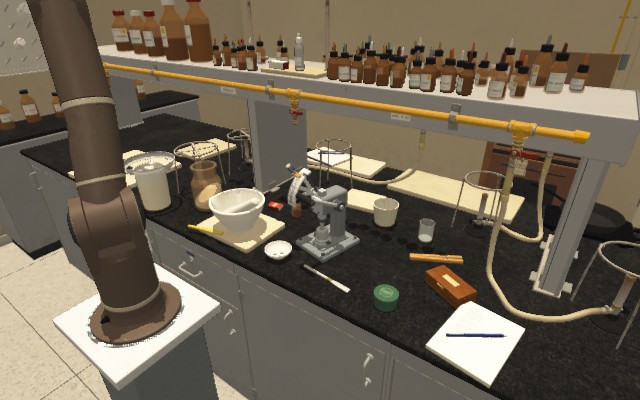

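View pics/top0.png

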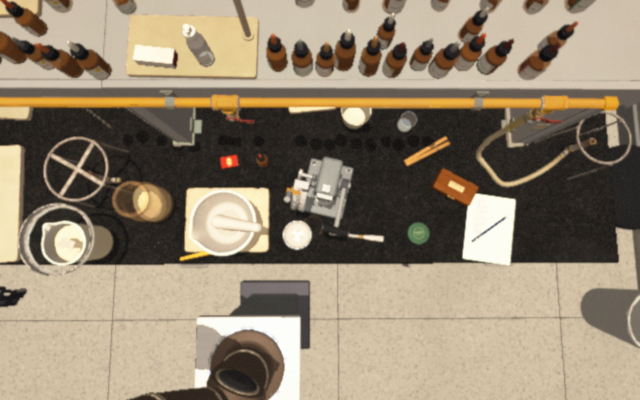

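Scene shows the press at about (325,225), with the dish at (278,250) and the spatula at (327,278). In the top view the press is at (325,187), the lever grip near (330,233), and the marker and dial near (295,192). I'll zoom in on both.

```bash
python3 - <<'E'
import cv2,numpy as np
a=cv2.imread('pics/top0.png')[145:255,270:395];b=cv2.imread('pics/scene0.png')[155:265,265:365]
a=cv2.resize(a,None,fx=4,fy=4,interpolation=cv2.INTER_CUBIC)[:440,:400+60]
b=cv2.resize(b,None,fx=3.4,fy=4,interpolation=cv2.INTER_CUBIC)
cv2.imwrite('pics/crop0.png',np.hstack([a,b]));print(a.shape,b.shape)
E
```

```text
(440, 460, 3) (440, 340, 3)
```

View pics/crop0.png

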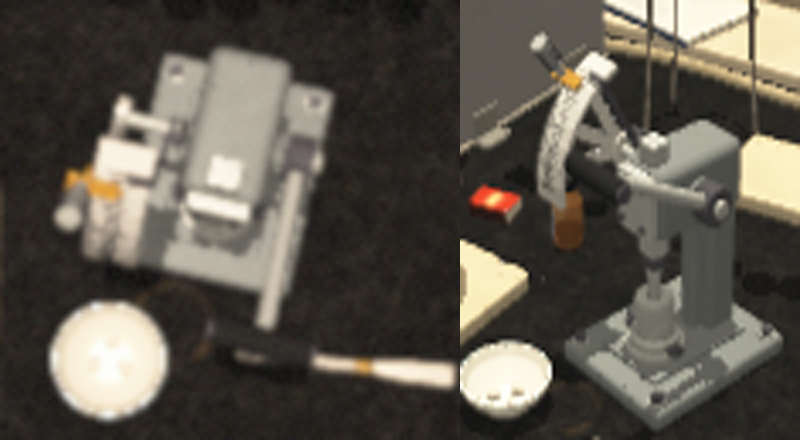

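```bash
cat > h.py <<'E'
import numpy as np
from plant import r
def ray(c,u,v):
    K=c['mtx'];d=np.array([(u-K[0,2])/K[0,0],-(v-K[1,2])/K[1,1],-1.]);d=c['orientation']@d
    return np.array(c['xyz']),d/np.linalg.norm(d)
def plane(c,uv,z):
    o,d=ray(c,*uv);return o+d*(z-o[2])/d[2]
def tri(*obs):
    A=np.zeros((3,3));b=np.zeros(3);P=[]
    for c,uv in obs:
        o,d=ray(c,*uv);M=np.eye(3)-np.outer(d,d);A+=M;b+=M@o;P.append((o,d,M))
    x=np.linalg.solve(A,b);return x,[round(1e3*np.linalg.norm(M@(x-o)),1) for o,d,M in P]
def proj(c,p):
    K=c['mtx'];q=np.array(c['orientation']).T@(np.asarray(p)-c['xyz'])
    return np.array([K[0,0]*q[0]/-q[2]+K[0,2],K[1,1]*-q[1]/-q[2]+K[1,2]])
E
python3 - <<'E'
from h import *
t=r.camera_info('top');s=r.camera_info('scene')
print('grip',tri((t,(335.5,231.5)),(s,(306.2,199.5))))
print('knob',tri((t,(287,199)),(s,(288.8,166.3))))
for n,p in dict(b1=(177,72),b2=(315,100)).items(): print(n,plane(t,(270+p[0]/4,145+p[1]/4),.015))
print('white top',plane(t,(270+224/4,145+173/4),.21))
c=r.camera_info('wrist');o=r.observe();R=o['tool_rot']
print('wrist in tool',R.T@(c['xyz']-o['position']),R.T@c['orientation'],c['mtx'])
E
```

```text
grip (array([ 0.40915088, -0.26205075,  0.23633166]), [np.float64(2.8), np.float64(2.8)])
knob (array([ 0.48848853, -0.13848889,  0.27895056]), [np.float64(1.4), np.float64(1.4)])
b1 [ 0.62960372 -0.20508663  0.015     ]
b2 [ 0.60677679 -0.31571859  0.015     ]
white top [ 0.52315592 -0.23668495  0.21      ]
wrist in tool [ 0.08022619  0.00123136 -0.14246654] [[-0.00112697  0.94938708  0.31410653]
 [ 0.99999785  0.00161651 -0.00129804]
 [-0.0017401   0.31410439 -0.94938686]] [[339.8040891    0.         314.63330008]
 [  0.         339.8040891  201.2090991 ]
 [  0.           0.           1.        ]]
```

Careful with the scale: shifts go in shares of 62.5 mm. That gives: -0.0506 m is -0.8096, -0.0228 m is -0.3648.

```bash
echo '[[[0,0,0,-0.88,0,0,-7.5],[0,0,0,-0.88,0,0,-7.5],[0,0,0,-0.88,0,0,0],[0,-0.3648,-0.8096,0,0,0,0],[0,-0.3648,-0.8096,0,0,0,0],[0,-0.3648,-0.8096,0,0,0,0],[0,-0.3648,-0.8096,0,0,0,0],[0,-0.3648,-0.8096,0,0,0,0],[0,-0.3648,-0.8096,0,0,0,0],[0,-0.3648,-0.8096,0,0,0,0]]]' | python3 nudge.py && echo '[[[0,-0.3648,-0.8096,0,0,0,0],[0,-0.3648,-0.8096,0,0,0,0],[0,-0.3648,-0.8096,0,0,0,0],[0,-0.3648,-0.8096,0,0,0,0],[0,-0.3648,-0.8096,0,0,0,0],[0,-0.3648,-0.8096,0,0,0,0],[0,-0.3648,-0.8096,0,0,0,0],[0,0,0,0,0,0,0],[0,0,0,0,0,0,0]]]' | python3 nudge.py && python3 - <<'E'
from h import *
import cv2,pickle
o=r.observe();c=r.camera_info('wrist');im=r.read_camera('wrist')[:,:,::-1]
cv2.imwrite('pics/w1.png',im);pickle.dump(c,open('w1.pkl','wb'))
print(o['time'],o['position'],o['tool_rot'].round(3).tolist(),o['force'])
E
```

```text
time: 1.35
position: [0.3652, 0.1772, 0.3961]
tool_rot: [[-0.979, 0.203, -0.0], [0.203, 0.979, 0.0], [0.0, 0.0, -1.0]]
force: [1.3, 0.0, 1.0]
width: 0.0001
gripper_force: 0.0
time: 2.48
position: [0.4496, -0.1994, 0.3958]
tool_rot: [[-0.979, 0.203, -0.001], [0.203, 0.979, 0.0], [0.001, 0.0, -1.0]]
force: [-1.2, 0.8, -0.0]
width: 0.0
gripper_force: 0.0
2.475 [ 0.44964916 -0.19942834  0.39582531] [[-0.979, 0.203, -0.001], [0.203, 0.979, 0.0], [0.001, 0.0, -1.0]] [-1.15866741  0.77735537 -0.02885487]
```

View pics/w1.png

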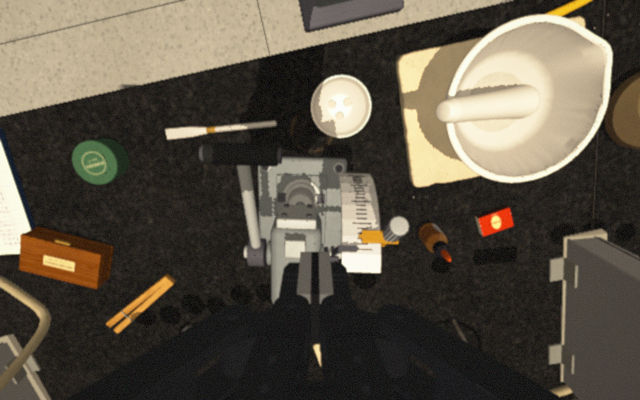

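The wrist view looks from the back, with the press front pointing up in the image. The grip bar runs from about (200,153) to (283,157), the knob is at (398,227) and the brass tongue is near (362,238). I'll move above the grip to get a second view.

```bash
echo '[[[0,0.272,-0.624,0.512,0,0,0],[0,0.288,-0.624,0.528,0,0,0],[0,0,0,0,0,0,0],[0,0,0,0,0,0,0]]]' | python3 nudge.py && python3 - <<'E'
from h import *
import cv2,pickle
o=r.observe();c=r.camera_info('wrist');im=r.read_camera('wrist')[:,:,::-1]
cv2.imwrite('pics/w2.png',im);pickle.dump(c,open('w2.pkl','wb'))
print(o['time'],o['position'],o['force'])
E
```

```text
time: 3.02
position: [0.4005, -0.2679, 0.3317]
tool_rot: [[-0.98, 0.201, 0.001], [0.201, 0.98, 0.001], [-0.001, 0.001, -1.0]]
force: [0.3, 0.3, -0.6]
width: -0.0001
gripper_force: 0.0
3.025 [ 0.40049126 -0.26792723  0.33165458] [ 0.33061085  0.26316044 -0.56997347]
```

View pics/w2.png

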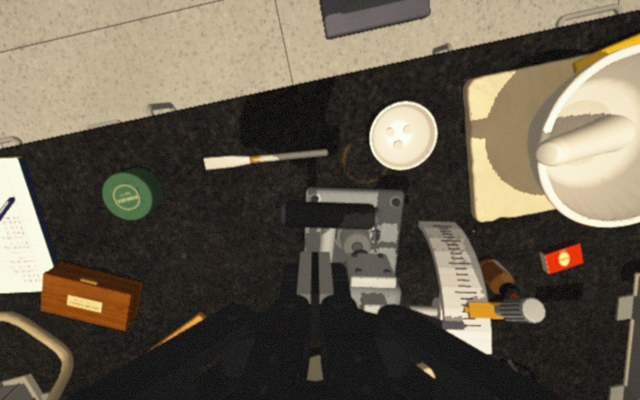

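```bash
python3 - <<'E'
from h import *
import pickle
a=pickle.load(open('w1.pkl','rb'));b=pickle.load(open('w2.pkl','rb'));t=r.camera_info('top');s=r.camera_info('scene')
L=tri((a,(200,153)),(b,(285,213)));R=tri((a,(283,157)),(b,(376,217)))
print('gripL',L,'gripR',R,'len',np.linalg.norm(L[0]-R[0]),'mid',(L[0]+R[0])/2)
k=tri((a,(398,227)),(b,(535,311)),(t,(287,199)),(s,(288.8,166.3)));print('knob cap',k)
g=tri((a,(241.5,155)),(b,(330.5,215)),(t,(335.5,231.5)),(s,(306.2,199.5)));print('grip all',g)
G=g[0]
for n,p in dict(FL=(402,196),FR=(311,195)).items(): print('bolt w2',n,plane(b,p,.02))
for yaw in(-11,-11.65,-12.5):
    y=np.radians(yaw);M=np.array([[np.cos(y),-np.sin(y)],[np.sin(y),np.cos(y)]])
    O=G[:2]-M@[-.1324,-.048];print(yaw,'O',O,'knob in press',M.T@(k[0][:2]-O),k[0][2]-.165)
E
```

```text
gripL (array([ 0.40257924, -0.28944296,  0.24367891]), [np.float64(1.1), np.float64(1.1)]) gripR (array([ 0.42436987, -0.22261794,  0.22816601]), [np.float64(0.3), np.float64(0.3)]) len 0.07197961405174269 mid [ 0.41347455 -0.25603045  0.23592246]
knob cap (array([ 0.48952812, -0.13710203,  0.2806744 ]), [np.float64(1.2), np.float64(2.8), np.float64(2.2), np.float64(2.9)])
grip all (array([ 0.41208017, -0.25910029,  0.23462148]), [np.float64(2.1), np.float64(2.5), np.float64(4.8), np.float64(3.3)])
bolt w2 FL [ 0.48747276 -0.15874745  0.02      ]
bolt w2 FR [ 0.46018942 -0.2833629   0.02      ]
-11 O [ 0.55120645 -0.23724529] knob in press [-0.07965335  0.08653457] 0.11567440309646285
-11.65 O [ 0.55144542 -0.238825  ] knob in press [-0.08118296  0.08712429] 0.11567440309646285
-12.5 O [ 0.55173087 -0.24089468] knob in press [-0.08319313  0.08786921] 0.11567440309646285
```

Grip z is 0.235 m, as the text says. The knob cap sits at radius 141 mm, 55° up and y 87 mm, which also agrees. Next I'll go over the grip with shut fingers.

```bash
echo '[[[0,-0.128,0.208,0.608,0,0,0],[0,0,0,0.608,0,0,0],[0,0,0,0,0,0,0],[0,0,0,0,0,0,0]]]' | python3 nudge.py ; echo '[[[0,0,0,0.064,0,0,0],[0,0,0,0.064,0,0,0],[0,0.032,0,0.064,0,0,0],[0,0,0,0,0,0,0]]]' | python3 nudge.py; echo '[[[0,0.048,0,0.08,0,0,0],[0,0.032,0,0.08,0,0,0],[0,0.032,0,0.08,0,0,0],[0,0,0,0,0,0,0]]]' | python3 nudge.py
```

```text
time: 3.58
position: [0.4112, -0.2582, 0.2568]
tool_rot: [[-0.979, 0.202, 0.001], [0.202, 0.979, -0.001], [-0.002, -0.0, -1.0]]
force: [-0.0, -0.3, 0.3]
width: 0.0
gripper_force: 0.0
time: 4.08
position: [0.4084, -0.2577, 0.2434]
tool_rot: [[-0.979, 0.203, 0.001], [0.203, 0.979, 0.0], [-0.001, 0.0, -1.0]]
force: [0.9, -0.4, 2.1]
width: -0.0004
gripper_force: 1.1
time: 4.58
position: [0.4007, -0.256, 0.2277]
tool_rot: [[-0.979, 0.203, -0.001], [0.203, 0.979, 0.001], [0.001, 0.0, -1.0]]
force: [-1.7, 1.5, 2.9]
width: 0.0001
gripper_force: 1.8
```

In the tool's units: 0.005 m is 0.08, 0.002 m is 0.032.

```bash
echo '[[[0,0.032,0,0.08,0,0,0],[0,0.024,0,0.08,0,0,0],[0,0.024,0,0.08,0,0,0],[0,0.016,0,0.08,0,0,0],[0,0,0,0,0,0,0]]]' | python3 nudge.py; echo '[[[0,0.016,0,0.032,0,0,0],[0,0,0,0.032,0,0,0],[0,0,0,0,0,0,0]]]' | python3 nudge.py; echo '[[[0,0.016,0,0.032,0,0,0],[0,0,0,0.032,0,0,0],[0,0,0,0,0,0,0]]]' | python3 nudge.py; echo '[[[0,0,0,0.032,0,0,0],[0,0,0,0.032,0,0,0],[0,0,0,0,0,0,0]]]' | python3 nudge.py
```

```text
time: 5.2
position: [0.3953, -0.2552, 0.2079]
tool_rot: [[-0.979, 0.203, -0.001], [0.203, 0.979, -0.0], [0.0, -0.0, -1.0]]
force: [-2.0, 1.2, 3.1]
width: 0.0002
gripper_force: 1.6
time: 5.58
position: [0.3944, -0.255, 0.2042]
tool_rot: [[-0.979, 0.203, -0.0], [0.203, 0.979, -0.0], [0.0, -0.0, -1.0]]
force: [-1.9, -0.1, 3.8]
width: 0.0001
gripper_force: 1.7
time: 5.95
position: [0.3934, -0.2548, 0.2001]
tool_rot: [[-0.979, 0.203, -0.0], [0.203, 0.979, -0.0], [0.0, -0.0, -1.0]]
force: [-3.2, 0.6, 2.7]
width: -0.0
gripper_force: 1.6
time: 6.32
position: [0.3934, -0.2547, 0.1961]
tool_rot: [[-0.979, 0.203, -0.0], [0.203, 0.979, 0.0], [0.0, -0.0, -1.0]]
force: [-2.2, 0.4, 2.6]
width: -0.0001
gripper_force: 1.6
```

In the tool's units: 0.002 m is 0.032, 0.001 m is 0.016.

```bash
echo '[[[0,0,0,0.032,0,0,0],[0,0,0,0.016,0,0,0],[0,0,0,0,0,0,0]]]' | python3 nudge.py|grep -E 'pos|force'; echo '[[[0,0.008,0,0.032,0,0,0],[0,0,0,0.016,0,0,0],[0,0,0,0,0,0,0]]]' | python3 nudge.py|grep -E 'pos|force'
```

```text
position: [0.3935, -0.2547, 0.1932]
force: [-2.6, -0.2, 3.2]
gripper_force: 1.6
position: [0.3931, -0.2546, 0.1902]
force: [-1.5, 1.0, 4.0]
gripper_force: 1.5
```

In the tool's units: 0.002 m is 0.032.

```bash
echo '[[[0,0,0,0.032,0,0,0],[0,0,0,0.032,0,0,0],[0,0,0,0,0,0,0]]]' | python3 nudge.py|grep -E 'pos|force'
```

```text
position: [0.393, -0.2546, 0.1861]
force: [-2.5, 0.8, 2.8]
gripper_force: 1.6
```

In the tool's units: 0.002 m is 0.032, 0.0005 m is 0.008.

```bash
echo '[[[0,0.008,0,0.032,0,0,0],[0,0,0,0.032,0,0,0],[0,0,0,0.032,0,0,0],[0,0,0,0,0,0,0]]]' | python3 nudge.py|grep -E 'pos|force'
```

```text
position: [0.3925, -0.2545, 0.1801]
force: [-2.1, -0.3, 2.8]
gripper_force: 1.5
```

In the tool's units: 0.002 m is 0.032.

```bash
echo '[[[0,0,0,0.032,0,0,0],[0,0,0,0.032,0,0,0],[0,0,0,0.032,0,0,0],[0,0,0,0,0,0,0]]]' | python3 nudge.py|grep -E 'pos|force'
```

```text
position: [0.3925, -0.2545, 0.1741]
force: [-2.4, 0.7, 4.1]
gripper_force: 1.7
```

```bash
echo '[[[0,0,0,0.032,0,0,0],[0,0,0,0.032,0,0,0],[0,0,0,0.016,0,0,0],[0,0,0,0,0,0,0]]]' | python3 nudge.py|grep -E 'pos|force'
```

```text
position: [0.3924, -0.2545, 0.1696]
force: [-4.4, 1.4, 10.7]
gripper_force: 5.2
```

In the tool's units: 0.001 m is 0.016.

```bash
echo '[[[0,0,0,0.016,0,0,0],[0,0,0,0.016,0,0,0],[0,0,0,0,0,0,0],[0,0,0,0,0,0,0]]]' | python3 nudge.py|grep -E 'pos|force'
```

```text
position: [0.3924, -0.2545, 0.1678]
force: [-6.6, 2.3, 12.3]
gripper_force: 6.3
```

In the tool's units: 0.001 m is 0.016, 0.0005 m is 0.008.

```bash
echo '[[[0,0,0,0.016,0,0,0],[0,0,0,0.008,0,0,0],[0,0,0,0,0,0,0],[0,0,0,0,0,0,0]]]' | python3 nudge.py|grep -E 'time|pos|force'; echo '[[[0,0,0,0,0,0,0],[0,0,0,0,0,0,0]]]' | python3 nudge.py|grep -E 'time|pos|force'
```

```text
time: 9.95
position: [0.3924, -0.2545, 0.1664]
force: [-6.5, 2.9, 14.2]
gripper_force: 7.1
time: 10.2
position: [0.3924, -0.2545, 0.1664]
force: [-5.2, 2.5, 14.5]
gripper_force: 7.1
```

```bash
echo '[[[0,0,0,-0.048,0,0,0],[0,0,0,-0.08,0,0,0],[0,0,0,-0.112,0,0,0],[0,0,0,-0.112,0,0,0],[0,0,0,-0.112,0,0,0],[0,-0.016,0,-0.112,0,0,0],[0,-0.016,0,-0.112,0,0,0],[0,-0.016,0,-0.096,0,0,0],[0,-0.032,0,-0.096,0,0,0],[0,-0.032,0,-0.096,0,0,0]]]' | python3 nudge.py|grep -E 'time|pos|force'; echo '[[[0,-0.048,0,-0.096,0,0,0],[0,-0.048,0,-0.08,0,0,0],[0,-0.048,0,-0.064,0,0,0],[0,-0.016,0,-0.048,0,0,0],[0,0,0,-0.048,0,0,0],[0,0,0,-0.064,0,0,0],[0,0,0,0,0,0,0]]]' | python3 nudge.py|grep -E 'time|pos|force'
```

```text
time: 11.45
position: [0.3995, -0.256, 0.2271]
force: [1.0, -1.3, 1.3]
gripper_force: 0.9
time: 12.32
position: [0.4093, -0.2578, 0.2519]
force: [-0.1, 0.0, 0.6]
gripper_force: 0.0
```

In the tool's units: 0.03 m is 0.48, -0.05 m is -0.8.

```bash
echo '[[[0,0,0,-0.8,0,0,0],[0.034,0,0.48,-0.768,0,0,0],[0.034,-0.208,0.768,0,0,0,0],[0.034,-0.208,0.768,0,0,0,0],[0.034,0,0,0,0,0,0],[0.034,0,0,0,0,0,0]]]' | python3 nudge.py && python3 - <<'E'
from h import *
import cv2,pickle
o=r.observe();c=r.camera_info('wrist');im=r.read_camera('wrist')[:,:,::-1]
cv2.imwrite('pics/w3.png',im);pickle.dump(c,open('w3.pkl','wb'))
cv2.imwrite('pics/w3c.png',cv2.resize(im[100:300,240:440],None,fx=3,fy=3,interpolation=cv2.INTER_CUBIC))
print(o['time'],o['position'],o['force'])
E
```

```text
time: 13.08
position: [0.4599, -0.1402, 0.3496]
tool_rot: [[-0.979, 0.202, -0.001], [0.202, 0.979, -0.0], [0.0, -0.0, -1.0]]
force: [-0.3, -1.0, 0.3]
width: 0.0338
gripper_force: 0.0
13.075 [ 0.45992067 -0.1402028   0.34959074] [-0.28103274 -1.0364685   0.29615432]
```

View pics/w3c.png

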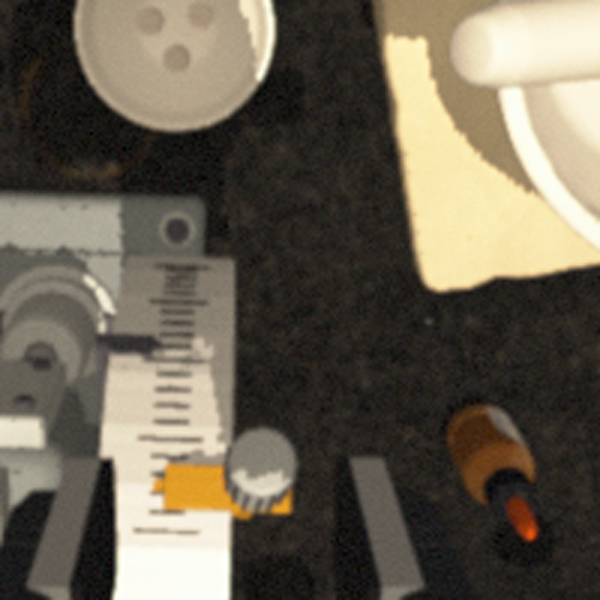

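The crop shows the dark pointer tip at about (292,214) full-frame, the brass index tip at (292,262) and the knob cap at (327,253). I'll intersect these rays with cylinders about the shaft.

```bash
cat >> h.py <<'E'
O0=np.array([.5516,-.2397,.165]);YAW=-12.
def M(yaw=YAW):
    y=np.radians(yaw);return np.array([[np.cos(y),-np.sin(y),0],[np.sin(y),np.cos(y),0],[0,0,1]])
def cyl(c,uv,rad,O=O0,yaw=YAW):
    o,d=ray(c,*uv);o=M(yaw).T@(o-O);d=M(yaw).T@d
    a=d[0]**2+d[2]**2;b=o[0]*d[0]+o[2]*d[2];k=o[0]**2+o[2]**2-rad**2
    p=o+d*(-b-np.sqrt(b*b-a*k))/a
    return (p*1e3).round(1),round(np.radians(60)-np.arctan2(p[2],-p[0]),4)
E
python3 - <<'E'
from h import *
import pickle
c=pickle.load(open('w3.pkl','rb'))
for dx in(-.004,0,.004):
    O=O0+[dx,0,0]
    print(dx,*[cyl(c,uv,R,O) for uv,R in(((292,214.3),.103),((292.2,261.7),.103),((327.3,253.3),.147))])
E
```

```text
-0.004 (array([-85.4,  61.4,  57.5]), np.float64(0.4546)) (array([-56.1,  62.9,  86.4]), np.float64(0.0528)) (array([-81.9,  89. , 122.1]), np.float64(0.067))
0 (array([-87.9,  60.3,  53.7]), np.float64(0.499)) (array([-59. ,  61.9,  84.4]), np.float64(0.0864)) (array([-84.8,  88.2, 120.1]), np.float64(0.0909))
0.004 (array([-90.3,  59.2,  49.6]), np.float64(0.5451)) (array([-61.8,  60.9,  82.4]), np.float64(0.1201)) (array([-87.6,  87.5, 118. ]), np.float64(0.1149))
```

```bash
echo '[[[0.034,-0.56,0.16,0,0,0,0],[0.034,0,0,0.64,0,0,0],[0.034,0,0,0.448,0,0,0],[0.034,0,0,0.32,0,0,0],[0.034,0,0,0,0,0,0],[0.034,0,0,0,0,0,0]]]' | python3 nudge.py|grep -vE 'rot' && python3 - <<'E'
from h import *
import cv2,pickle
c=r.camera_info('wrist');im=r.read_camera('wrist')[:,:,::-1]
cv2.imwrite('pics/w4c.png',cv2.resize(im[150:350,200:440],None,fx=3,fy=3,interpolation=cv2.INTER_CUBIC))
E
```

```text
time: 13.88
position: [0.4967, -0.138, 0.2627]
force: [-0.5, 0.4, 0.4]
width: 0.0342
gripper_force: 0.0
```

View pics/w4c.png

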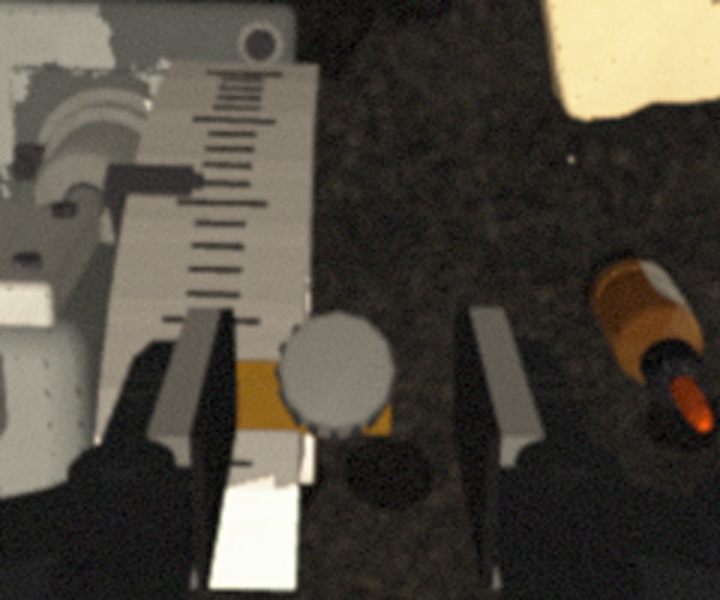

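Knob lies between the fingers, about 2 mm off centre toward the inner side. The scale puts the pointer near 0.55 and the marker near 0.12. I'll centre and pinch.

In the tool's units: -0.002 m is -0.032.

```bash
echo '[[[0.02,0,-0.032,0,0,0,0],[0.01,0,0,0,0,0,0],[0.01,0,0,0,0,0,0],[0.01,0,0,0,0,0,0]]]' | python3 nudge.py
```

```text
time: 14.42
position: [0.4963, -0.1393, 0.2626]
tool_rot: [[-0.979, 0.203, 0.001], [0.203, 0.979, 0.0], [-0.001, 0.0, -1.0]]
force: [-1.7, 0.3, 6.7]
width: 0.0139
gripper_force: 58.6
```

In the tool's units: 0.0048 m is 0.0768, 0.0046 m is 0.0736.

```bash
echo '[[[0.01,0.0672,0,0.0512,0,0,0],[0.01,0.0624,0,0.0544,0,0,0],[0.01,0.0768,0,0.0704,0,0,0],[0.01,0.0736,0,0.0768,0,0,0],[0.01,0,0,0,0,0,0]]]' | python3 nudge.py|grep -vE 'rot'
```

```text
time: 15.05
position: [0.4772, -0.1348, 0.2465]
force: [-10.9, 4.5, 12.5]
width: 0.0138
gripper_force: 61.9
```

In the tool's units: 0.0053 m is 0.0848, 0.0052 m is 0.0832.

```bash
echo '[[[0.01,0.072,0,0.0672,0,0,0],[0.01,0.0752,0,0.0704,0,0,0],[0.01,0.0608,0,0.0832,0,0,0],[0.01,0.0576,0,0.0848,0,0,0],[0.01,0,0,0,0,0,0]]]' | python3 nudge.py|grep -vE 'rot';python3 - <<'E'
from h import *
import cv2,pickle
c=r.camera_info('wrist');pickle.dump(c,open('w5.pkl','wb'));im=r.read_camera('wrist')[:,:,::-1]
cv2.imwrite('pics/w5c.png',cv2.resize(im[150:350,200:440],None,fx=3,fy=3,interpolation=cv2.INTER_CUBIC))
E
```

```text
time: 15.68
position: [0.4605, -0.1308, 0.2267]
force: [-9.1, 5.0, 7.5]
width: 0.0139
gripper_force: 60.8
```

View pics/w5c.png

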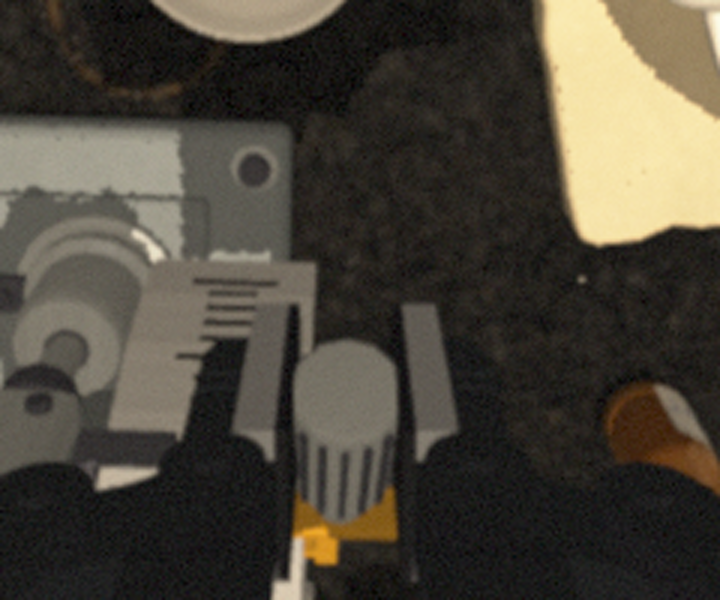

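Pointer blade at about (243,299) and knob cap at (315,280). The finger hides the index.

```bash
python3 - <<'E'
from h import *
import pickle
c=pickle.load(open('w5.pkl','rb'))
for dx in(.002,.0035,.005):
    O=O0+[dx,0,0]
    print(dx,*[cyl(c,uv,R,O) for uv,R in(((243,299),.103),((315,280),.147))])
    p=M().T@(r.observe()['position']-O);print(p,np.pi/3-np.arctan2(p[2]+.01,-p[0]))
E
```

```text
0.002 (array([-89.2,  51.1,  51.4]), np.float64(0.5245)) (array([-120.4,   88.4,   84.3]), np.float64(0.4366))
[-0.11377041  0.08714035  0.06162853] 0.4853055002142479
0.0035 (array([-89.9,  50.5,  50.2]), np.float64(0.5377)) (array([-121.2,   88.1,   83.2]), np.float64(0.446))
[-0.11523763  0.08682848  0.06162853] 0.4910668150847233
0.005 (array([-90.6,  49.9,  49. ]), np.float64(0.5509)) (array([-122. ,   87.8,   82. ]), np.float64(0.4554))
[-0.11670485  0.08651661  0.06162853] 0.4967232724132077
```

In the tool's units: -0.05 m is -0.8, -0.005 m is -0.08.

```bash
echo '[[[0.01,0.0288,0,0.0432,0,0,0],[0.01,0.0272,0,0.0448,0,0,0],[0.01,0,0,0,0,0,0],[0.026,0,0,0,0,0,0],[0.026,0,0,0,0,0,0],[0.026,0,0,-0.8,0,0,0],[0.026,-0.08,0,-0.8,0,0,0],[0.026,0,0,0,0,0,0],[0.026,0,0,0,0,0,0]]]' | python3 nudge.py|grep -vE 'rot';python3 - <<'E'
from h import *
import cv2,pickle
c=r.camera_info('wrist');pickle.dump(c,open('w6.pkl','wb'));im=r.read_camera('wrist')[:,:,::-1]
cv2.imwrite('pics/w6.png',im);cv2.imwrite('pics/w6c.png',cv2.resize(im[150:300,230:380],None,fx=4,fy=4,interpolation=cv2.INTER_CUBIC))
E
```

```text
time: 16.85
position: [0.4641, -0.1324, 0.3211]
force: [0.9, 0.1, -0.3]
width: 0.0259
gripper_force: 0.0
```

View pics/w6c.png

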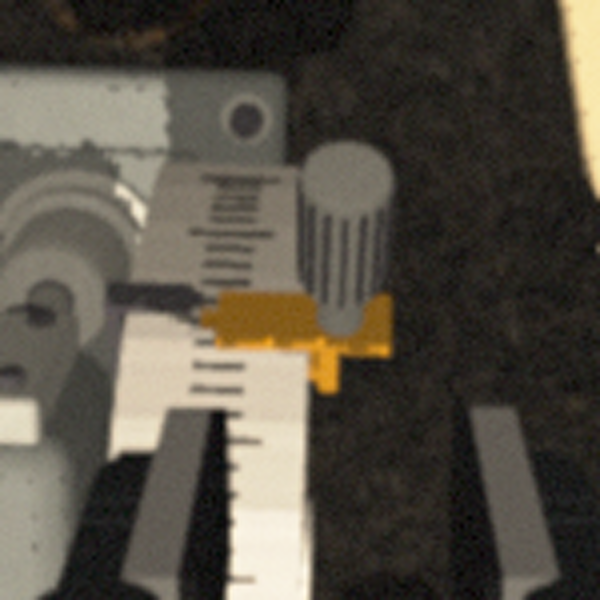

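Pointer tip at about (282,225) and index tip at (281.3,229.5), so the index is a few mm short. I'll work out the gap numerically.

```bash
cat >> h.py <<'E'
def dial(im,c,O=O0+[.004,0,0]):
    import cv2
    h=cv2.cvtColor(im,cv2.COLOR_BGR2HSV);u0,v0=proj(c,O+M()@[-.0905,.061,.049])
    br=cv2.inRange(h,(10,140,80),(30,255,255));dk=cv2.inRange(h,(0,0,0),(180,255,95))
    ys,xs=np.nonzero(br[:,int(u0)-15:int(u0)+30]);xs=xs+int(u0)-15
    k=abs(ys-v0)<60;ys,xs=ys[k],xs[k]
    m=xs<=xs.min()+2;i=(xs[m].mean(),ys[m].mean())
    # pointer: dark blob columns 6..18 px left of index end
    w=dk[int(v0)-15:int(v0)+15,int(xs.min())-16:int(xs.min())-5];n,l,st,ce=cv2.connectedComponentsWithStats(w)
    b=1+st[1:,4].argmax();p=(ce[b][0]+xs.min()-16,ce[b][1]+int(v0)-15)
    print('index px',i,'pointer px',p,st[b],'expect',u0,v0)
    for dx in(-.003,0,.003): print([cyl(c,q,.103,O+[dx,0,0]) for q in(p,i)])
E
python3 - <<'E'
from h import *
import pickle,cv2
dial(cv2.imread('pics/w6.png'),pickle.load(open('w6.pkl','rb')))
E
```

```text
index px (np.float64(281.2), np.float64(229.5)) pointer px (np.float64(269.2266666666667), np.float64(223.93333333333334)) [ 0 13 11  8 75] expect 281.2076116608296 223.46035711118824
[(array([-88.6,  52.6,  52.6]), np.float64(0.5117)), (array([-85.8,  62.3,  57. ]), np.float64(0.4609))]
[(array([-90.3,  51.6,  49.6]), np.float64(0.5452)), (array([-87.6,  61.4,  54.2]), np.float64(0.4926))]
[(array([-91.9,  50.5,  46.4]), np.float64(0.5796)), (array([-89.3,  60.5,  51.4]), np.float64(0.525))]
```

In the tool's units: 0.05 m is 0.8, 0.005 m is 0.08.

```bash
echo '[[[0.026,0.08,0,0.8,0,0,0],[0.026,0,0,0.8,0,0,0],[0.026,0,0,0,0,0,0],[0.01,0,0,0,0,0,0],[0.01,0,0,0,0,0,0],[0.01,0,0,0,0,0,0]]]' | python3 nudge.py|grep -vE 'rot'; echo '[[[0.01,0.0272,0,0.0432,0,0,0],[0.01,0.024,0,0.0432,0,0,0],[0.01,0,0,0,0,0,0],[0.026,0,0,0,0,0,0],[0.026,0,0,0,0,0,0],[0.026,0,0,-0.8,0,0,0],[0.026,-0.08,0,-0.8,0,0,0],[0.026,0,0,0,0,0,0],[0.026,0,0,0,0,0,0]]]' | python3 nudge.py|grep -vE 'rot';python3 - <<'E'
from h import *
import cv2,pickle
c=r.camera_info('wrist');pickle.dump(c,open('w7.pkl','wb'));im=r.read_camera('wrist')[:,:,::-1].copy()
cv2.imwrite('pics/w7.png',im);dial(im,c)
cv2.imwrite('pics/w7c.png',cv2.resize(im[170:270,240:340],None,fx=6,fy=6,interpolation=cv2.INTER_CUBIC))
E
```

```text
time: 17.65
position: [0.4595, -0.1308, 0.2225]
force: [-2.4, 4.8, -1.0]
width: 0.014
gripper_force: 58.6
time: 18.77
position: [0.461, -0.132, 0.316]
force: [0.5, -0.1, -0.7]
width: 0.026
gripper_force: 0.0
index px (np.float64(281.0), np.float64(233.0)) pointer px (np.float64(269.12), np.float64(229.92)) [ 0 13 11  7 75] expect 281.0189991662417 229.58805529594952
[(array([-88.7,  52.8,  52.4]), np.float64(0.5139)), (array([-87.2,  62.1,  54.8]), np.float64(0.4863))]
[(array([-90.4,  51.8,  49.4]), np.float64(0.5467)), (array([-88.9,  61.2,  52. ]), np.float64(0.5182))]
[(array([-92. ,  50.7,  46.3]), np.float64(0.5805)), (array([-90.6,  60.3,  49.1]), np.float64(0.5508))]
```

View pics/w7c.png

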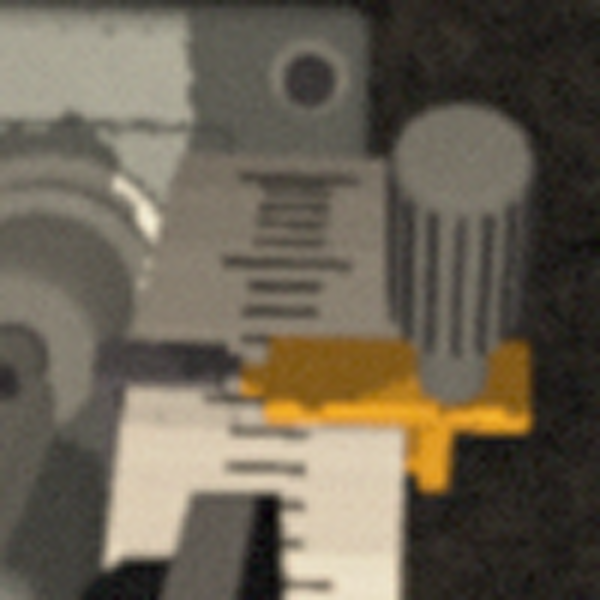

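The blade tip centre is at crop row 365 and the index at 380, so about 2.4 mm remains. One more pinch and nudge should close it.

Careful with the scale: shifts go in shares of 62.5 mm. That gives: 0.05 m is 0.8, 0.005 m is 0.08.

```bash
echo '[[[0.026,0.08,0,0.8,0,0,0],[0.026,0,0,0.8,0,0,0],[0.026,0,0,0,0,0,0],[0.01,0,0,0,0,0,0],[0.01,0,0,0,0,0,0],[0.01,0,0,0,0,0,0]]]' | python3 nudge.py|grep -vE 'rot'; echo '[[[0.01,0.0208,0,0.0368,0,0,0],[0.01,0.0192,0,0.0368,0,0,0],[0.01,0,0,0,0,0,0],[0.026,0,0,0,0,0,0],[0.026,0,0,0,0,0,0],[0.026,0,0,-0.8,0,0,0],[0.026,-0.08,0,-0.8,0,0,0],[0.026,0,0,0,0,0,0],[0.026,0,0,0,0,0,0]]]' | python3 nudge.py|grep -vE 'rot';python3 - <<'E'
from h import *
import cv2,pickle
c=r.camera_info('wrist');pickle.dump(c,open('w8.pkl','wb'));im=r.read_camera('wrist')[:,:,::-1].copy()
cv2.imwrite('pics/w8.png',im);dial(im,c)
E
```

```text
time: 19.58
position: [0.4564, -0.13, 0.2172]
force: [-1.1, 3.5, -2.3]
width: 0.0143
gripper_force: 58.4
time: 20.7
position: [0.4585, -0.1314, 0.3114]
force: [-0.2, -0.6, -1.3]
width: 0.0261
gripper_force: 0.0
index px (np.float64(281.15384615384613), np.float64(236.0)) pointer px (np.float64(268.9342105263158), np.float64(235.03947368421052)) [ 0 13 11  7 76] expect 280.55722181328963 234.91816705529718
[(array([-88.8,  53.1,  52.1]), np.float64(0.5165)), (array([-88.4,  62.5,  52.9]), np.float64(0.5082))]
[(array([-90.5,  52.1,  49.2]), np.float64(0.5488)), (array([-90. ,  61.5,  50. ]), np.float64(0.5403))]
[(array([-92.1,  51. ,  46.2]), np.float64(0.582)), (array([-91.6,  60.6,  47. ]), np.float64(0.5731))]
```

The index is now within about 1 mm of the pointer. Before handing in, I'll compare the grip and bench things with the first pictures.

```bash
python3 - <<'E'
from h import *
import cv2
im=r.read_camera('scene')[:,:,::-1];a=cv2.imread('pics/scene0.png')
d=cv2.absdiff(im,a).max(2)
print('grip/lever',d[188:210,295:330].mean(),'tin',d[285:310,370:400].mean(),'spatula',d[265:292,300:350].mean(),'dish',d[240:260,265:292].mean(),'matches',d[200:210,268:284].mean(),'noise',d[300:340,450:500].mean())
s=r.observe();print(s['time'],s['force'],s['width'])
E
```

```text
grip/lever 7.298701298701299 tin 3.228 spatula 2.5859259259259257 dish 46.49629629629629 matches 3.35625 noise 3.0045
20.8 [0.23394132 0.80919714 0.19851685] 0.02571312509303425
```

```bash
python3 - <<'E'
from h import *
import cv2,pickle
for n,u in(('w2',(404,135)),('w3',(298,111)),('w8',None)):
    c=pickle.load(open(n+'.pkl','rb'));im=cv2.imread(f'pics/{n}.png');h=cv2.cvtColor(im,cv2.COLOR_BGR2HSV)
    m=cv2.inRange(h,(0,0,110),(180,90,255))
    e=proj(c,plane(pickle.load(open('w2.pkl','rb')),(404,135),.03))
    _,l,st,ce=cv2.connectedComponentsWithStats(m);k=[i for i in range(1,len(st)) if st[i,4]>600]
    j=min(k,key=lambda i:np.linalg.norm(ce[i]-e));print(n,e,ce[j],st[j],plane(c,ce[j],.03))
im=r.read_camera('scene')[:,:,::-1];print(im[245:258:4,268:290:5].tolist())
E
```

```text
w2 [404. 135.] [402.86631158 135.23302264] [ 369  101   69   70 3755] [ 0.40194195 -0.14958435  0.03      ]
w3 [298.55949099 108.63788844] [297.88345245 108.70560748] [ 265   75   67   69 3638] [ 0.40184446 -0.14899853  0.03      ]
w8 [290.18425567 112.84696612] [289.21005428 112.73731414] [ 254   76   72   75 4237] [ 0.40157584 -0.14923445  0.03      ]
[[[144, 168, 179], [157, 183, 196], [164, 190, 204], [162, 188, 202], [151, 175, 187]], [[150, 174, 186], [159, 185, 198], [165, 193, 207], [163, 189, 203], [155, 180, 193]], [[142, 165, 177], [136, 159, 174], [163, 189, 204], [145, 171, 183], [122, 142, 152]], [[24, 27, 27], [127, 147, 157], [132, 153, 163], [98, 114, 122], [23, 23, 24]]]
```

The dish hasn't moved (only a shadow changed), and the lever is at rest.

```bash
python3 -c "
from plant import r
print(r.close_job())"
```

```text
the job is handed in; nothing more can be done
None
```

I handed the job in at about 21 s: the tablet was pressed to about 14.5 N and the lever eased back up to rest. The set marker's index stands within about 1 mm of the pointer's tip (near 0.55 rad), and the dish, tin, spatula and matches are unmoved (I didn't re-measure the dropper). The hand-in gave no verdict, so these are my own camera and force readings.

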